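Serve two truffles with the pocket wheel

TASK

Serve a customer two truffles from the counter dispenser: with a finger, push on the arms of its pocket wheel and turn it anticlockwise (seen from above) until two truffles, one after the other, have rolled down the chute into the white bowl, then stop so that the other two stay in the dispenser. Only push, gently: do not grip or force the wheel, and leave the bowl and everything else on the counter where it stands.

Things in the scene. Friction and masses are not known exactly. Their poses are not given: they have to be found in the camera images.
- dispenser: Truffle dispenser, fixed to the counter: wooden foot 135x125 mm, steel pillar, round deck with a pocket wheel on it, magazine tube and chute. Origin on its upright axle at counter level; its -x axis points to the chute and bowl (toward the robot), +y to the magazine (left), z up. A clear fixed cover (radius 57 mm, top 138 mm up, cap nut to 154 mm) lies over the wheel.
- magazine (a point): Centre of the mouth of the clear upright magazine tube, 250 mm above the counter and 36 mm to the dispenser's +y side of the axle. The tube (outer radius 18 mm, collar 22 mm) is fixed, has a wooden lid to 274 mm, and holds a column of four truffles. Keep the gripper's body clear of it.
- spout_lip (a point): Middle of the chute's lip, 52 mm wide, 76 mm from the axle on the dispenser's -x side, 42 mm above the counter, over the bowl's rim. The drop hole is in the deck above the chute, under the wheel.
- wheel_axis (a point): On the axle at the height of the arms' centre lines, 120 mm above the counter; axes as the dispenser's. Four round steel arms, 10 mm thick, stick out level from the white wheel (radius 58 mm), free from 63 to 95 mm from the axle, each with a black ball (19 mm) centred at 103 mm. Below the arms is nothing beyond 60 mm from the axle but the foot, chute and bowl (all below 85 mm).
- wheel (a joint): Turn of the wheel (rad), growing anticlockwise from above; starts near 0. At 0 the arms point along the dispenser's +x, +y, -x, -y; at q each is q further round. Needs 1 to 2 N at an arm, stays where left, stop at -0.3. The pockets between the arms take truffles from the magazine to the drop hole: number 1 drops at 1.9 to 2.2 rad, number 2 at 3.4 to 3.8, number 3 at 4.9 to 5.3. Turned much faster than 1 rad/s a pocket may pass unfilled.
- bowl: Loose round white porcelain bowl under the chute's lip, 102 mm across, 33 mm high, 0.4 kg, inner floor 5 mm up; origin at the centre of its underside.
- truffle_1: Loose dark chocolate truffle, a ball of 28 mm, 14 g, origin at its centre: lowest in the magazine, served first. In the bowl its centre lies about 19 mm above the counter, in the wheel about 119 mm, in the magazine higher.
- truffle_2: Loose dark chocolate truffle, a ball of 28 mm, 14 g, origin at its centre: second in the magazine, served second. In the bowl its centre lies about 19 mm above the counter, in the wheel about 119 mm, in the magazine higher.
- truffle_3: Loose dark chocolate truffle, a ball of 28 mm, 14 g, origin at its centre: third in the magazine, stays in the dispenser. In the bowl its centre lies about 19 mm above the counter, in the wheel about 119 mm, in the magazine higher.
- truffle_4: Loose dark chocolate truffle, a ball of 28 mm, 14 g, origin at its centre: topmost in the magazine, stays in the dispenser. In the bowl its centre lies about 19 mm above the counter, in the wheel about 119 mm, in the magazine higher.
- tape: Bystander, to be left alone: black weighted tape dispenser, 150x58x72 mm, origin at the centre of its underside.
- ballotin_white: Bystander, to be left alone: white gift box with ribbon, 67x116x75 mm, origin at the centre of its underside.
- ballotin_brown: Bystander, to be left alone: brown gift box with ribbon, 61x86x63 mm, origin at the centre of its underside.
- ribbon_a: Bystander, to be left alone: ribbon spool lying flat, 72 mm across, 26 mm high, origin at the centre of its underside.
- ribbon_b: Bystander, to be left alone: ribbon spool lying flat, 66 mm across, 24 mm high, origin at the centre of its underside.
- bean_jar: Bystander, to be left alone: jar of cocoa beans with wooden lid, 63 mm across, 85 mm high, origin at the centre of its underside.
Things that resemble listed ones, but are neither listed nor needed, are in the scene too. Leave any yellow look-alike of the bowl alone.

How it is judged:
On the way, in this order (a step that is already met when the one before it is completed fails the run):
1. the first truffle lies in the bowl while the second is still in the dispenser (horizontal distance between truffle_1 and bowl below 0.04 m and height (world z) of truffle_1 below 0.036 m and height (world z) of each of truffle_2, truffle_3, truffle_4 above 0.112 m), for 0.2 s.
2. the second truffle lies in the bowl too (horizontal distance between each of truffle_1, truffle_2 and bowl below 0.04 m and height (world z) of each of truffle_1, truffle_2 below 0.036 m and height (world z) of each of truffle_3, truffle_4 above 0.112 m), for 0.2 s.
At the end, for the whole second after the job is handed in: Truffles 1 and 2 lie still in the bowl (centres within 40 mm of the bowl's axis and less than 36 mm above the counter), truffles 3 and 4 are still in the wheel or magazine (above 112 mm), the wheel stands still and the bowl is within 20 mm of where it stood (all of step 2 and linear speed of each of truffle_1, truffle_2 below 0.05 m/s and velocity of joint wheel between -0.05 and 0.05 rad/s and distance of bowl from where it was at the start of the episode below 0.02 m); the robot touches nothing.
It fails at once if a third truffle is served (height (world z) of any of truffle_3, truffle_4 below 0.1 m).
It fails at once if a truffle lands outside the bowl ((height (world z) of truffle_1 below 0.03 m and horizontal distance between truffle_1 and bowl above 0.06 m) or (height (world z) of truffle_2 below 0.03 m and horizontal distance between truffle_2 and bowl above 0.06 m)).
It fails at once if a truffle is touched by hand (contact force between the fingers and truffle_1 above 0.1 N or contact force between the fingers and truffle_2 above 0.1 N or contact force between the fingers and truffle_3 above 0.1 N or contact force between the fingers and truffle_4 above 0.1 N).
It fails at once if the wheel is gripped or forced (more than 30 N between fingers and wheel) (contact force between the fingers and wheel above 30 N).
It fails at once if the bowl or a bystander is pushed or lifted away (20 mm) (distance of any of bowl, tape, ballotin_white, ballotin_brown, ribbon_a, ribbon_b, bean_jar from where it was at the start of the episode above 0.02 m).
It also fails if it takes over 61 s, if anything falls off the work surface, if the arm or the gripper's body presses on something with over 40 N, if the wrist force passes 120 N, or if a joint passes its speed limit or range.

ROBOT

A 7-joint arm with a two-finger parallel gripper is mounted at the origin on a cart in front of the work surface, level with it; the furniture and walls round the work are solid. World frame = base frame: x ahead of the robot, y to its left, z up, the work surface at z = 0. Lengths are in m, angles in rad, forces in N, time in s.
With the tool pointing down it reaches from about 0.425 to 0.95 m from the base axis. Payload 4.7 kg.
Tool frame: the origin (TCP) lies midway between the tips of the shut fingers; the grasp point (between the pads) lies 19 mm behind it; z points along the fingers, x is the direction in which the jaws open and shut, and the axes are right-handed (so a half turn about z gives the same grasp; the last joint's range is limited). The gripper opens to 85 mm and grips with 20 to 120 N. Pads are 22 mm wide; open, the fingers measure 114 mm over their backs; the gripper's body (76 mm by 85 mm) begins 54 mm behind the grasp point. The pads swing forward as they close: fully open they stand 13 mm farther back than shut.
Start: joints at [-1.241, 0.469, -0.049, 1.532, 0.024, 1.141, -0.082], TCP at [0.237, 0.632, 0.231] pointing down, gripper open.
Joint ranges: [-2.59, 2.59], [-0.33, 1.99], [-1.39, 1.29], [0.1, 2.45], [-1.04, 4.18], [0.21, 1.99], [-2.66, 2.66]. Speed limits (rad/s): [2.57, 2.57, 3.14, 3.14, 3.14, 3.14, 3.14].

INTERFACE

Orientations are given as a 3x3 rotation matrix whose columns are the frame's x, y, z axes.
In Python, from rig import bot, snapshot gives the robot as it stands.
- The arm moves only by the tool step_arm, never from a script. Its argument "moves" is a list that holds one entry, the list of rows, each a list of 7 numbers: the shift along the tool's x, y, z in m, then the turn, a rotation vector about the tool's x, y, z in degrees, then the finger opening in m, from 0 to 0.0854. A call has exactly 5 rows; each row shifts and turns the commanded pose from where the row before left it, along the tool's axes as they then stand; what a row does not reach is not made up. A row lasts 1/8 s, in which the tool goes at most 62.5 mm and 10.7 degrees, less where a joint would pass 70% of its speed; a pose out of reach is approached as far as the arm can. A call is refused whole if a number of a shift passes 0.0625 or a number of a turn 10.7, either way. A call with a gripper value outside its range is refused whole. The fingers move at their own pace and stop on an object; "force" is the grip in N (left out, the last holds). Time passes only in rows, so rows that do not move let the fingers close, or fill a call up. It gives the time, the measured TCP pose, the force and the opening at its end, in the units of the state.
- bot.get_state(): the state, without advancing time (a new reading comes with each control period).
- snapshot(name): name is "scene" or "top" or "wrist"; returns a dict with "pixels" (420x560x3 uint8, red, green, blue), "fx", "fy", "cx", "cy" (pixels), "R" (3x3) and "t" (3): a world point X has camera coordinates R X + t. Camera axes: x right, y down, z forward; pixel columns grow to the right and rows downward; lengths in m; the calibration is good to about 2 mm. A picture is of the moment at which its call begins. There is no depth.
- bot.job_done(): hands the job in, once; it reports no verdict.
The state is a dict: "clock": time; "joints": joint angles; "qd": joint speeds; "tau": joint torques, N m; "tcp_pos": TCP position; "orientation": TCP orientation; "ft_force": force on the tool from outside, world axes, zero at the start; "wrist_torque": the same for the moment, N m; "opening": opening from 0.0 (shut) to 1.0 (fully open).
Only numpy, scipy, OpenCV 4.12 (cv2) and the standard library are available. Lean on these libraries where they do the work, as an engineer would, in place of code of your own. Each camera call takes 0.05 s, during which the arm holds its last target.

## Working session

There is one attempt and no reset: what is moved stays moved. The work goes in short steps, Python scripts to look and compute and a tool call to move; the robot and the scene stay as the last step left them, time stands still between calls to the robot, and variables do not carry over. Pictures are saved under pics/ and viewed, and the job is handed in when it is done.

Besides the shell and the picture viewer there is one more tool, called after "Emit:" as name(argument=value, ...) on one line, values as JSON. step_arm: Moves the arm, as the interface text tells. Its arguments: {"type":"object","properties":{"moves":{"type":"array"},"force":{"type":"number"}},"required":["moves"]}

```bash
mkdir -p pics; ls
python3 - <<'E'
from rig import bot,snapshot
import cv2,numpy as np
s=bot.get_state()
print(s['clock'],s['tcp_pos'],s['orientation'],s['opening'],s['ft_force'])
for n in ['scene','top']:
    d=snapshot(n); cv2.imwrite(f'pics/{n}0.png',d['pixels'][:,:,::-1])
    print(n,d['fx'],d['fy'],d['cx'],d['cy'],np.array(d['R']).tolist(),np.array(d['t']).tolist())
E
```

```text
pics
0.0 [0.23682659 0.63146667 0.23025091] [[ 3.51142819e-01  9.36321694e-01 -6.37075719e-04]
 [ 9.36319819e-01 -3.51143391e-01 -1.87486677e-03]
 [-1.97918336e-03  6.18393815e-05 -9.99998040e-01]] 1.004045296180543 [-0.84080137 -0.26616321 -0.91185102]
scene 474.361353937564 474.361353937564 276.16926627651014 208.12966427763106 [[0.8152485056088576, -0.5788618700409878, 0.01699439658166575], [-0.29976217750884415, -0.4469192149124687, -0.8428557719308676], [0.4954921906929315, 0.6820426311856709, -0.537871116725602]] [-0.4013716118141326, 0.269075812703086, 0.9970741507986323]
top 384.315506928289 384.315506928289 282.35548619609614 205.9275065931448 [[0.011237521834261256, -0.9998687208851039, -0.011673007265092997], [-0.994612873173416, -0.009973892627543968, -0.10317826313510213], [0.10304829266293863, 0.012769591279310148, -0.9945943831119364]] [-0.021183336943170077, 0.5069800142088832, 1.2820657159890418]
```

View pics/scene0.png

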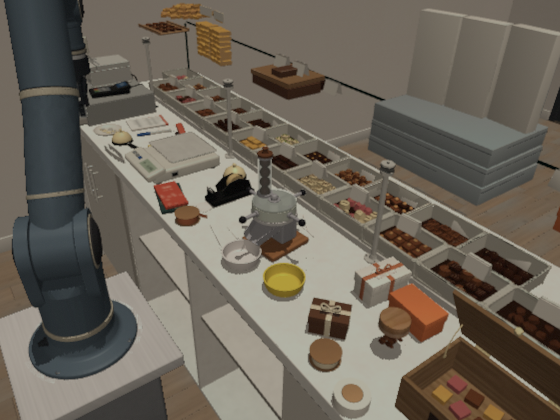

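View pics/top0.png

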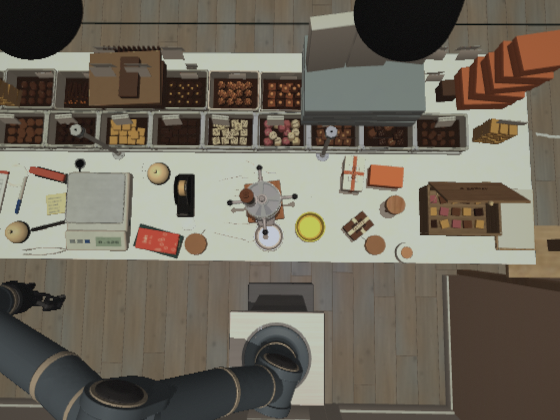

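The top view shows the dispenser at about (264,200), with ball ends near (259,168), (230,203), (265,232) and (295,203). The white bowl is at (268,236). I'll zoom in next.

Run:
```python
import cv2
a=cv2.imread('pics/top0.png')[150:260,170:340]; cv2.imwrite('pics/top0z.png',cv2.resize(a,None,fx=4.5,fy=4.5,interpolation=cv2.INTER_CUBIC))
a=cv2.imread('pics/scene0.png')[140:290,180:340]; cv2.imwrite('pics/scene0z.png',cv2.resize(a,None,fx=4,fy=4,interpolation=cv2.INTER_CUBIC))
```

```text
(no output)
```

View pics/top0z.png

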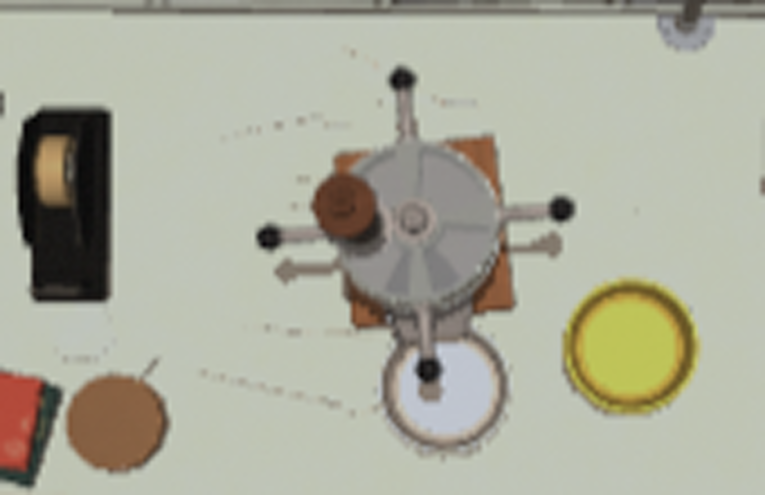

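View pics/scene0z.png

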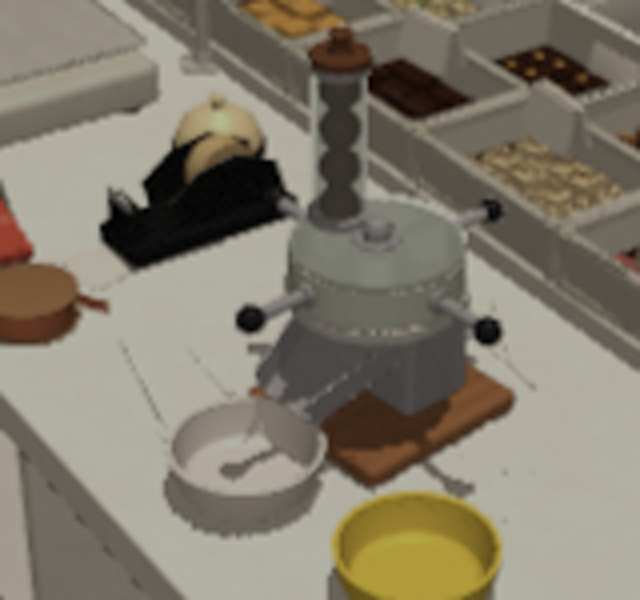

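In the zoomed crop the balls are at (402,79), (562,209), (428,370) and (269,237). The bowl rim centre is at about (445,388).

```bash
cat > h.py <<'E'
from rig import bot,snapshot
import cv2,numpy as np
def w(d,u,v,z):
    R=np.array(d['R']);t=np.array(d['t']);C=-R.T@t
    r=R.T@np.array([(u-d['cx'])/d['fx'],(v-d['cy'])/d['fy'],1]);return C+r*(z-C[2])/r[2]
def px(d,X):
    c=np.array(d['R'])@X+d['t'];return c[0]/c[2]*d['fx']+d['cx'],c[1]/c[2]*d['fy']+d['cy']
E
python3 - <<'E'
from h import *
d=snapshot('top')
P=[]
for u,v in [(402,79),(562,209),(428,370),(269,237)]:
    p=w(d,u/4.5+170-.4,v/4.5+150-.4,.12); P.append(p); print(p.round(4))
P=np.array(P);c=P.mean(0);print('c',c)
for p in P: print(np.linalg.norm(p-c),np.degrees(np.arctan2(*(p-c)[1::-1])))
print('bowl',w(d,445/4.5+169.6,388/4.5+149.6,.033))
print('lid',w(d,344/4.5+169.6,203/4.5+149.6,.274),'nut',w(d,413/4.5+169.6,219/4.5+149.6,.154))
m=w(d,344/4.5+169.6,203/4.5+149.6,.274)-c;print(m,np.degrees(np.arctan2(m[1],m[0])))
d=snapshot('scene')
for u,v in [(250,319),(488,331),(490,211)]: print(w(d,u/4+179.6,v/4+139.6,.12).round(4))
E
```

```text
[0.6212 0.0592 0.12  ]
[ 0.5293 -0.0551  0.12  ]
[0.4152 0.0375 0.12  ]
[0.5074 0.1509 0.12  ]
c [0.51827438 0.0481268  0.12      ]
0.10351104621881708 6.148492244381928
0.10376436473998983 -83.90937485064356
0.10362100675296322 -174.08846749979142
0.10333598609449647 96.02990770483092
bowl [0.40501123 0.0295805  0.033     ]
lid [0.51168277 0.08184405 0.274     ] nut [0.51698003 0.04739624 0.154     ]
[-0.00659161  0.03371725  0.154     ] 101.06162057985034
[0.4136 0.0368 0.12  ]
[ 0.5267 -0.0551  0.12  ]
[0.6163 0.0575 0.12  ]
```

```bash
cat >> h.py <<'E'
from scipy.spatial.transform import Rotation as Ro
C=np.array([.5175,.0475])
def push(theta,z,r=.079,off=.0195):
    a=np.radians(theta);rh=np.array([np.cos(a),np.sin(a)]);th=np.array([-rh[1],rh[0]])
    return np.r_[C+r*rh-off*th,z],theta+90
def plan(pos,yaw,n):
    s=bot.get_state();p=np.array(s['tcp_pos']);O=np.array(s['orientation'])
    y=np.radians(yaw);T=np.array([[np.cos(y),np.sin(y),0],[np.sin(y),-np.cos(y),0],[0,0,-1]])
    rv=Ro.from_matrix(O.T@T).as_rotvec()
    out=[];Oi=O
    for i in range(n):
        out.append(np.r_[Oi.T@((pos-p)/n),np.degrees(rv/n)])
        Oi=Oi@Ro.from_rotvec(rv/n).as_matrix()
    for o in out: print([float(round(v,4)) for v in o[:3]]+[float(round(v,2)) for v in o[3:]]+[0])
def st():
    s=bot.get_state();O=np.array(s['orientation'])
    print(round(s['clock'],2),np.array(s['tcp_pos']).round(4),'yaw',np.degrees(np.arctan2(O[1,0],O[0,0])).round(1),'z',O[:,2].round(3),np.array(s['ft_force']).round(2),round(s['opening'],2),np.array(s['joints']).round(2))
E
python3 - <<'E'
from h import *
st();p,y=push(262,.34);print(p,y);plan(p,y,15)
E
```

```text
0.2 [0.2369 0.6317 0.2306] yaw 69.4 z [-0.    -0.001 -1.   ] [ 0.38 -0.31  0.27] 1.0 [-1.24  0.47 -0.05  1.53  0.02  1.14 -0.08]
[ 0.4871951 -0.0280173  0.34     ] 352
[-0.0353, 0.0311, -0.0072, 0.0, 0.0, 5.16, 0]
[-0.0324, 0.0341, -0.0072, 0.0, 0.0, 5.16, 0]
[-0.0292, 0.0369, -0.0073, 0.0, 0.0, 5.16, 0]
[-0.0257, 0.0394, -0.0073, 0.0, 0.0, 5.16, 0]
[-0.0221, 0.0415, -0.0073, 0.0, 0.0, 5.16, 0]
[-0.0183, 0.0433, -0.0073, 0.0, 0.0, 5.16, 0]
[-0.0143, 0.0448, -0.0073, 0.0, 0.0, 5.16, 0]
[-0.0102, 0.0459, -0.0073, 0.0, 0.0, 5.16, 0]
[-0.006, 0.0467, -0.0073, 0.0, 0.0, 5.16, 0]
[-0.0018, 0.047, -0.0073, 0.0, 0.0, 5.16, 0]
[0.0024, 0.047, -0.0073, 0.0, 0.0, 5.16, 0]
[0.0066, 0.0466, -0.0073, 0.0, 0.0, 5.16, 0]
[0.0108, 0.0458, -0.0073, 0.0, 0.0, 5.16, 0]
[0.0149, 0.0446, -0.0073, 0.0, 0.0, 5.16, 0]
[0.0188, 0.0431, -0.0073, 0.0, 0.0, 5.16, 0]
```

Lifting early while travelling.

Emit:
step_arm(moves=[[[-0.035,0.031,-0.022,0,0,5,0],[-0.032,0.034,-0.022,0,0,5,0],[-0.029,0.037,-0.022,0,0,5,0],[-0.026,0.039,-0.022,0,0,5,0],[-0.022,0.041,-0.022,0,0,5,0]]])

```text
clock: 0.82
tcp_pos: [0.3215, 0.4122, 0.342]
orientation: [[0.716, 0.698, -0.0], [0.698, -0.716, 0.0], [0.0, -0.0, -1.0]]
ft_force: [0.4, -0.5, 0.8]
opening: 0.002
```

Emit:
step_arm(moves=[[[-0.018,0.043,0,0,0,5,0],[-0.014,0.045,0,0,0,5,0],[-0.01,0.046,0,0,0,5,0],[-0.006,0.047,0,0,0,5,0],[-0.002,0.047,0,0,0,5,0]]])

```text
clock: 1.45
tcp_pos: [0.4098, 0.1942, 0.3413]
orientation: [[0.944, 0.33, 0.0], [0.33, -0.944, 0.0], [0.0, -0.0, -1.0]]
ft_force: [0.4, 0.2, 0.0]
opening: -0.001
```

Run:
```python
from h import *
st();p,y=push(262,.34);plan(p,y,5)
```

```text
1.45 [0.4098 0.1942 0.3413] yaw 19.3 z [ 0.  0. -1.] [0.36 0.2  0.04] -0.0 [-0.84 -0.    0.3   1.89 -0.    1.26 -0.2 ]
[-0.0001, 0.0471, 0.0003, -0.0, -0.0, 5.46, 0]
[0.0044, 0.0469, 0.0003, -0.0, -0.0, 5.46, 0]
[0.0089, 0.0462, 0.0003, -0.0, -0.0, 5.46, 0]
[0.0132, 0.0452, 0.0003, -0.0, -0.0, 5.46, 0]
[0.0174, 0.0437, 0.0003, -0.0, -0.0, 5.46, 0]
```

Emit:
step_arm(moves=[[[0,0.047,0,0,0,5.5,0],[0.004,0.047,0,0,0,5.5,0],[0.009,0.046,0,0,0,5.5,0],[0.013,0.045,0,0,0,5.5,0],[0.017,0.044,0,0,0,5.5,0]]])

```text
clock: 2.08
tcp_pos: [0.4865, -0.0277, 0.3413]
orientation: [[0.99, -0.143, 0.0], [-0.143, -0.99, 0.001], [0.0, -0.001, -1.0]]
ft_force: [0.6, 1.3, 0.2]
opening: 0.002
```

Run:
```python
from h import *
st();p,y=push(262,.16);plan(p,y,5)
d=snapshot('wrist');cv2.imwrite('pics/w1.png',d['pixels'][:,:,::-1])
X=push(262,.12)[0]
d=snapshot('top');print(px(d,X));cv2.imwrite('pics/t1.png',d['pixels'][:,:,::-1])
```

```text
2.08 [ 0.4865 -0.0277  0.3413] yaw -8.2 z [ 0.     0.001 -1.   ] [0.64 1.29 0.18] 0.0 [-0.57  0.06  0.57  1.83 -0.04  1.26 -0.13]
[0.0001, 0.0001, 0.0363, -0.01, -0.0, -0.04, 0]
[0.0001, 0.0001, 0.0363, -0.01, -0.0, -0.04, 0]
[0.0001, 0.0001, 0.0363, -0.01, -0.0, -0.04, 0]
[0.0001, 0.0, 0.0363, -0.01, -0.0, -0.04, 0]
[0.0002, 0.0, 0.0363, -0.01, -0.0, -0.04, 0]
(np.float64(285.8115811446588), np.float64(209.19443489698605))
```

View pics/w1.png

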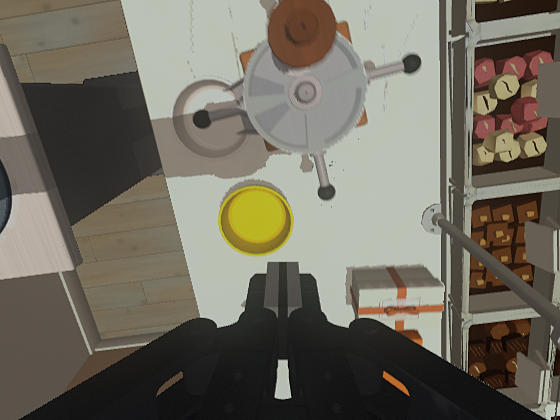

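The wrist view shows the shut fingers at (283,265), the -y ball at (326,191) and the cap nut at (306,92). I'll cross-check the axle position from these.

Run:
```python
from h import *
d=snapshot('wrist')
for u,v,z in [(306,92,.154),(412,64,.12),(202,119,.12),(326,191,.12)]: print(w(d,u,v,z).round(4))
print(px(d,push(262,.3413)[0]))
```

```text
[0.5196 0.0419 0.154 ]
[0.6239 0.0511 0.12  ]
[0.4167 0.0315 0.12  ]
[ 0.5296 -0.0605  0.12  ]
(np.float64(281.169180901374), np.float64(270.89224070324485))
```

Emit:
step_arm(moves=[[[0,0,0.036,0,0,0,0],[0,0,0.036,0,0,0,0],[0,0,0.036,0,0,0,0],[0,0,0.036,0,0,0,0],[0,0,0.036,0,0,0,0]]])

```text
clock: 2.85
tcp_pos: [0.486, -0.0244, 0.1601]
orientation: [[0.991, -0.137, -0.0], [-0.137, -0.991, 0.001], [-0.0, -0.001, -1.0]]
ft_force: [0.9, -0.3, -0.0]
opening: 0.004
```

Run:
```python
from h import *
st()
d=snapshot('wrist')
cv2.imwrite('pics/w2.png',d['pixels'][:,:,::-1])
```

```text
2.85 [ 0.486  -0.0244  0.1601] yaw -7.9 z [-0.     0.001 -1.   ] [ 0.91 -0.29 -0.01] 0.0 [-0.5   0.27  0.55  2.07 -0.19  0.85  0.02]
```

View pics/w2.png

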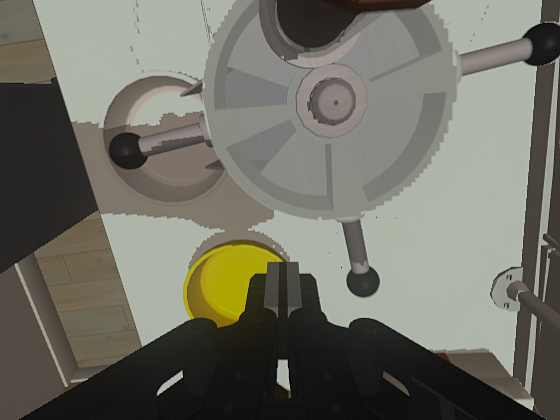

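Run:
```python
from h import *
d=snapshot('wrist');st()
for u,v,z in [(333,101,.154),(543,44,.12),(128,151,.12),(362,281,.12)]: print(w(d,u,v,z).round(4))
print(px(d,np.r_[push(262,.16)[0]]), px(d,np.array(bot.get_state()['tcp_pos'])))
p,y=push(262,.1);plan(p,y,5)
d=snapshot('scene')
cv2.imwrite('pics/s2.png',cv2.resize(d['pixels'][130:300,170:350,::-1],None,fx=4,fy=4,interpolation=cv2.INTER_CUBIC)[:600])
```

```text
2.95 [ 0.4832 -0.0246  0.1581] yaw -7.9 z [-0.008 -0.    -1.   ] [0.27 0.49 0.37] 0.0 [-0.5   0.27  0.55  2.08 -0.18  0.85  0.02]
[0.513  0.0492 0.154 ]
[0.6137 0.0591 0.12  ]
[0.4131 0.0375 0.12  ]
[ 0.5242 -0.0518  0.12  ]
(np.float64(292.7499293503411), np.float64(289.87735768819056)) (np.float64(282.73220462881125), np.float64(282.00191417529925))
[0.001, 0.0005, 0.0116, 0.02, 0.09, 0.02, 0]
[0.001, 0.0006, 0.0116, 0.02, 0.09, 0.02, 0]
[0.0009, 0.0006, 0.0116, 0.02, 0.09, 0.02, 0]
[0.0009, 0.0006, 0.0116, 0.02, 0.09, 0.02, 0]
[0.0009, 0.0006, 0.0116, 0.02, 0.09, 0.02, 0]
```

View pics/s2.png

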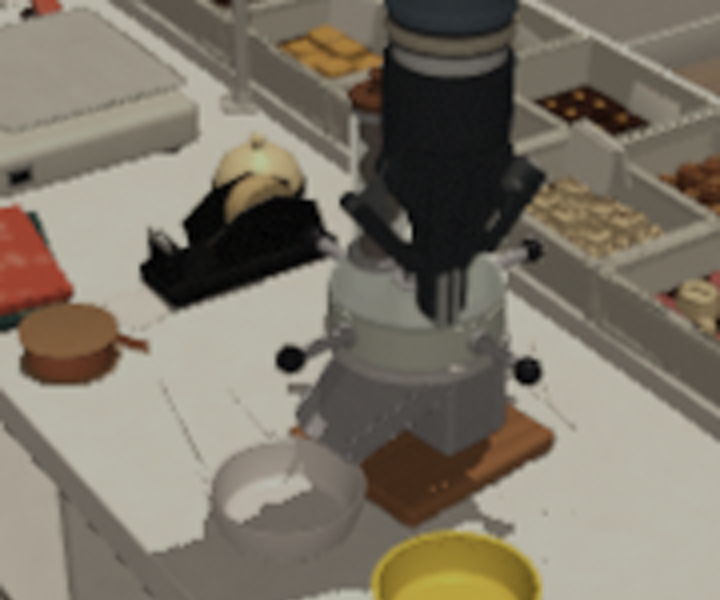

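Emit:
step_arm(moves=[[[0.001,0.0015,0.012,0,0,0,0],[0.001,0.0015,0.012,0,0,0,0],[0.001,0.001,0.012,0,0,0,0],[0,0,0.012,0,0,0,0],[0,0,0.011,0,0,0,0]]])

```text
clock: 3.62
tcp_pos: [0.4886, -0.0307, 0.1014]
orientation: [[0.99, -0.14, -0.0], [-0.14, -0.99, 0.0], [-0.0, 0.0, -1.0]]
ft_force: [0.3, 0.8, 0.1]
opening: -0.004
```

Run:
```python
from h import *
d=snapshot('wrist')
cv2.imwrite('pics/w3.png',d['pixels'][:,:,::-1])
d=snapshot('scene');st()
p,y=push(262,.1);plan(p,y,1)
cv2.imwrite('pics/s3.png',cv2.resize(d['pixels'][130:300,170:350,::-1],None,fx=3.5,fy=3.5,interpolation=cv2.INTER_CUBIC))
```

```text
3.73 [ 0.4878 -0.0306  0.1009] yaw -8.1 z [-0.003 -0.    -1.   ] [-1.18  0.88  0.07] -0.0 [-0.44  0.37  0.51  2.12 -0.27  0.72  0.11]
[-0.0009, -0.0025, 0.0009, 0.04, 0.15, -0.06, 0]
```

View pics/s3.png

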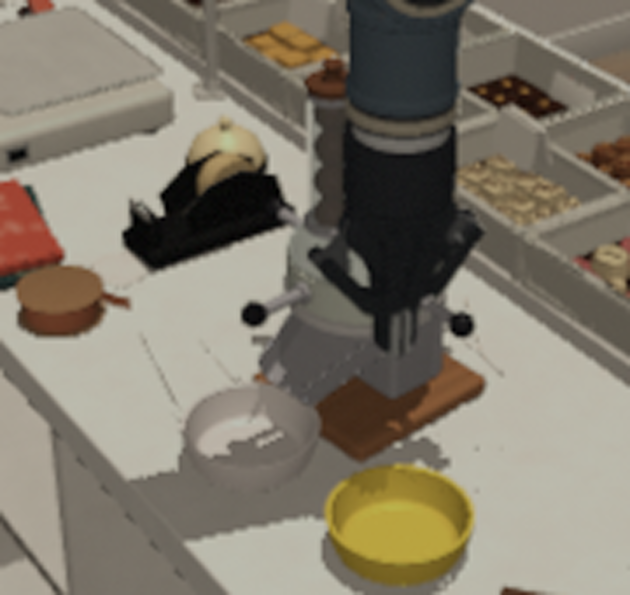

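View pics/w3.png

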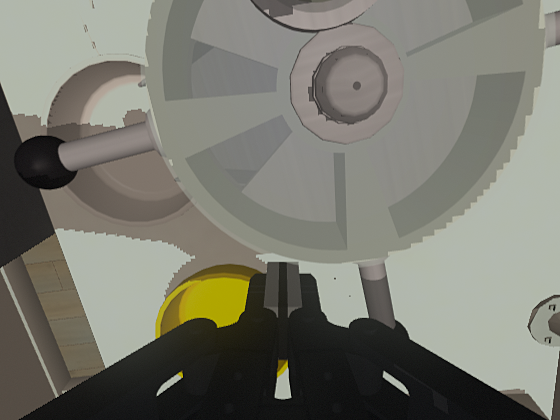

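The finger is beside the -y arm with a small gap, and nothing else is touching. Starting stroke 1.

Emit:
step_arm(moves=[[[0.007,0,0,0,0,-5,0],[0.007,0.001,0,0,0,-5,0],[0.007,0.0014,0,0,0,-5,0],[0.007,0.0014,0,0,0,-5,0],[0.007,0.0014,0,0,0,-5,0]]])

```text
clock: 4.35
tcp_pos: [0.5235, -0.0346, 0.1023]
orientation: [[0.956, 0.294, -0.001], [0.294, -0.956, 0.001], [-0.001, -0.001, -1.0]]
ft_force: [-0.8, 0.3, 0.6]
opening: 0.001
```

Run:
```python
from h import *
st();s=bot.get_state();O=np.array(s['orientation']);y=np.degrees(np.arctan2(O[1,0],O[0,0]));p,yy=push(y-90,.1);print('err');plan(p,yy,1)
d=snapshot('top')
cv2.imwrite('pics/t4.png',cv2.resize(d['pixels'][150:260,190:340,::-1],None,fx=4.5,fy=4.5,interpolation=cv2.INTER_CUBIC))
```

```text
4.35 [ 0.5235 -0.0346  0.1023] yaw 17.1 z [-0.001  0.001 -1.   ] [-0.82  0.3   0.56] 0.0 [-0.33  0.4   0.39  2.03 -0.22  0.75  0.5 ]
err
[-0.0011, -0.0012, 0.0023, -0.05, 0.07, -0.0, 0]
```

View pics/t4.png

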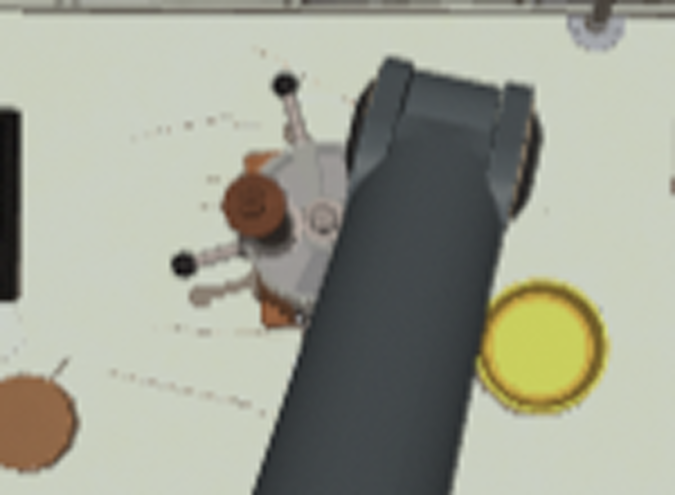

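Two balls are visible at (285,85) and (184,264), so the wheel is turning anticlockwise (about 10°). Continuing.

Emit:
step_arm(moves=[[[0.007,0.001,0.0,0,0,-5,0],[0.007,0.001,0.001,0,0,-5,0],[0.007,0.001,0.001,0,0,-5,0],[0.007,0.0014,0,0,0,-5,0],[0.007,0.0014,0,0,0,-5,0]]])

```text
clock: 5.03
tcp_pos: [0.5574, -0.0243, 0.1003]
orientation: [[0.743, 0.669, -0.0], [0.669, -0.743, -0.0], [-0.0, -0.0, -1.0]]
ft_force: [-1.1, -1.0, 1.4]
opening: 0.001
```

```bash
cat >> h.py <<'E'
def rep(name):
    st();s=bot.get_state();O=np.array(s['orientation']);y=np.degrees(np.arctan2(O[1,0],O[0,0]));p,yy=push(y-90,.1);plan(p,yy,1)
    d=snapshot('top');im=d['pixels'];g=im.max(2)
    m=((g<45)*255).astype(np.uint8)
    n,l,stt,cc=cv2.connectedComponentsWithStats(m)
    for i in range(1,n):
        if 8<stt[i,4]<80:
            X=w(d,cc[i][0],cc[i][1],.12)[:2]-C;r=np.linalg.norm(X)
            if .09<r<.116: print('ball',cc[i].round(1),r.round(4),'ang',np.degrees(np.arctan2(X[1],X[0])).round(1),'q+%90',(np.degrees(np.arctan2(X[1],X[0]))-6.05)%90)
    a=cv2.resize(im[150:260,190:340,::-1],None,fx=4,fy=4,interpolation=cv2.INTER_CUBIC)
    e=snapshot('scene')['pixels'][130:300,170:350,::-1]
    e=cv2.resize(e,None,fx=3,fy=3,interpolation=cv2.INTER_CUBIC)
    cv2.imwrite(f'pics/{name}_t.png',a);cv2.imwrite(f'pics/{name}_s.png',e)
E
python3 -c "
from h import *
rep('a1')"
```

```text
5.03 [ 0.5574 -0.0243  0.1003] yaw 42.0 z [-0. -0. -1.] [-1.07 -1.03  1.42] 0.0 [-0.25  0.44  0.28  1.95 -0.17  0.77  0.86]
[-0.0011, -0.0011, 0.0003, -0.0, 0.03, -0.0, 0]
ball [264.4 164.9] 0.1113 ang -2.9 q+%90 81.01662007537301
ball [240.5 175.2] 0.1044 ang 42.3 q+%90 36.21163937487084
ball [236.8 220.7] 0.1041 ang 130.9 q+%90 34.869026277954035
```

View pics/a1_s.png

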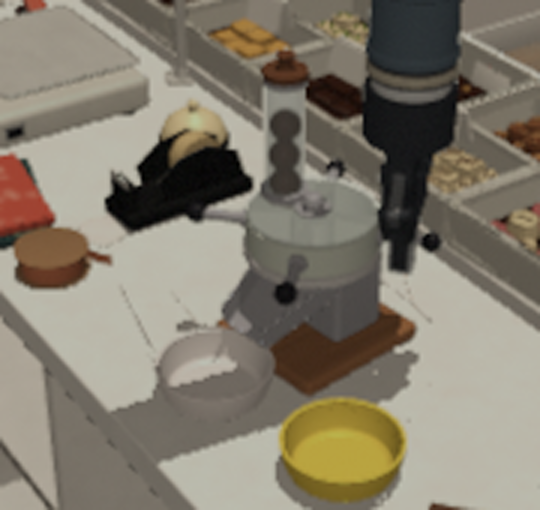

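The wheel is at about 35.5°, matching the commanded angle. The column has dropped by one, so a truffle is in the pocket. Continuing.

Emit:
step_arm(moves=[[[0.007,0.001,0.0,0,0,-5,0],[0.007,0.001,0,0,0,-5,0],[0.007,0.001,0,0,0,-5,0],[0.007,0.001,0,0,0,-5,0],[0.007,0.0014,0,0,0,-5,0]]])

```text
clock: 5.75
tcp_pos: [0.5833, -0.0008, 0.1004]
orientation: [[0.392, 0.92, 0.0], [0.92, -0.392, -0.001], [-0.001, 0.001, -1.0]]
ft_force: [1.1, -1.0, 0.3]
opening: 0.001
```

```bash
python3 -c "
from h import *
rep('a2')
p,y=push(226,.155);print(p,y)"
```

```text
5.75 [ 0.5833 -0.0008  0.1004] yaw 66.9 z [ 0.    -0.001 -1.   ] [ 1.09 -1.02  0.3 ] 0.0 [-0.2   0.47  0.17  1.89 -0.1   0.79  1.19]
[-0.0009, -0.0005, 0.0004, 0.05, 0.04, 0.0, 0]
ball [232.1 186.4] 0.1044 ang 66.9 q+%90 60.89086019693272
ball [291.  212.6] 0.1007 ang -114.0 q+%90 59.96647845229769
[0.44859486 0.00421799 0.155     ] 316
```

Emit:
step_arm(moves=[[[-0.006,0,0,0,0,0,0],[-0.002,0,-0.014,0,0,0,0],[0,0,-0.014,0,0,0,0],[0,0,-0.014,0,0,0,0],[0,0,-0.014,0,0,0,0]]])

```text
clock: 6.48
tcp_pos: [0.5803, -0.0071, 0.1577]
orientation: [[0.392, 0.92, 0.001], [0.92, -0.392, 0.0], [0.001, 0.001, -1.0]]
ft_force: [1.5, -0.3, -1.2]
opening: 0.002
```

Emit:
step_arm(moves=[[[-0.013,-0.0055,0,0,0,10,0],[-0.013,-0.0055,0,0,0,10,0],[-0.013,-0.0055,0,0,0,10,0],[-0.013,-0.0055,0,0,0,10,0],[-0.013,-0.0055,0,0,0,10,0]]])

```text
clock: 7.1
tcp_pos: [0.5173, -0.0353, 0.157]
orientation: [[0.958, 0.286, 0.001], [0.286, -0.958, 0.0], [0.001, -0.0, -1.0]]
ft_force: [-0.2, -0.3, 0.2]
opening: 0.001
```

```bash
python3 -c "
from h import *
rep('a3')
p,y=push(229,.155);print(p,y);plan(p,y,5)"
```

```text
7.1 [ 0.5173 -0.0353  0.157 ] yaw 16.6 z [ 0.001  0.    -1.   ] [-0.21 -0.31  0.15] 0.0 [-0.33  0.31  0.38  2.   -0.15  0.86  0.43]
[0.0042, -0.0003, 0.057, -0.01, -0.05, 0.0, 0]
ball [231.6 186.4] 0.1058 ang 67.4 q+%90 61.32536659962929
ball [248.7 229.5] 0.1039 ang 157.1 q+%90 61.048724199889534
[0.4509545  0.00067109 0.155     ] 319
[-0.0104, -0.0107, 0.0004, -0.0, 0.01, 11.59, 0]
[-0.0124, -0.0084, 0.0004, -0.0, 0.01, 11.59, 0]
[-0.0138, -0.0057, 0.0004, -0.0, 0.01, 11.59, 0]
[-0.0147, -0.0028, 0.0004, -0.0, 0.01, 11.59, 0]
[-0.0149, 0.0002, 0.0004, -0.0, 0.01, 11.59, 0]
```

Emit:
step_arm(moves=[[[-0.014,-0.0055,0,0,0,10.6,0],[-0.014,-0.0055,0,0,0,10.6,0],[-0.014,-0.0055,0,0,0,10.6,0],[-0.014,-0.0055,0,0,0,10.6,0],[-0.014,-0.0055,0,0,0,10.6,0]]])

```text
clock: 7.82
tcp_pos: [0.4526, -0.0032, 0.1569]
orientation: [[0.807, -0.591, 0.001], [-0.591, -0.807, 0.0], [0.001, -0.001, -1.0]]
ft_force: [-0.9, 0.4, -0.1]
opening: 0.005
```

```bash
python3 -c "
from h import *
rep('a4')
d=snapshot('wrist');cv2.imwrite('pics/w4.png',d['pixels'][:,:,::-1])
p,y=push(231,.1);print(p,y);plan(p,y,5)"
```

```text
7.83 [ 0.4526 -0.0032  0.1569] yaw -36.2 z [ 0.001  0.    -1.   ] [-0.87  0.4  -0.07] 0.01 [-0.58  0.21  0.57  2.15 -0.15  0.82 -0.55]
[0.0029, -0.0002, 0.0569, -0.05, -0.04, 0.0, 0]
ball [274.6 169.5] 0.1038 ang -21.8 q+%90 62.146964305080935
ball [231.5 186.4] 0.106 ang 67.3 q+%90 61.266872197567565
ball [294.4 212.8] 0.1107 ang -112.0 q+%90 61.95227892113968
ball [249.  229.5] 0.1034 ang 157.6 q+%90 61.51323819760424
[ 0.45262934 -0.00162278  0.1       ] 321
[-0.0002, -0.0002, 0.0113, -0.01, -0.01, 0.67, 0]
[-0.0002, -0.0002, 0.0113, -0.01, -0.01, 0.67, 0]
[-0.0002, -0.0002, 0.0113, -0.01, -0.01, 0.67, 0]
[-0.0002, -0.0002, 0.0113, -0.01, -0.01, 0.67, 0]
[-0.0002, -0.0002, 0.0113, -0.01, -0.01, 0.67, 0]
```

View pics/w4.png

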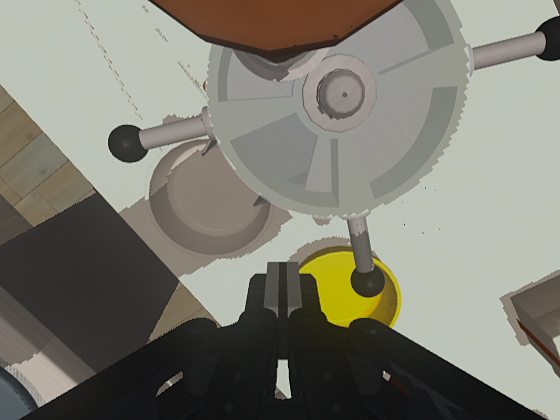

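Emit:
step_arm(moves=[[[0,0,0.012,0,0,0,0],[0,0,0.012,0,0,0,0],[0,0,0.012,0,0,0,0],[0,0,0.011,0,0,0,0],[0,0,0.01,0,0,0,0]]])

```text
clock: 8.6
tcp_pos: [0.4519, -0.0038, 0.0983]
orientation: [[0.808, -0.589, -0.001], [-0.589, -0.808, -0.0], [-0.0, 0.001, -1.0]]
ft_force: [0.5, -0.3, 0.8]
opening: 0.001
```

Emit:
step_arm(moves=[[[0.007,0.001,0,0,0,-5,0],[0.007,0.0013,0,0,0,-5,0],[0.007,0.0013,0,0,0,-5,0],[0.007,0.0013,0,0,0,-5,0],[0.007,0.0013,0,0,0,-5,0]]])

```text
clock: 9.22
tcp_pos: [0.4798, -0.0247, 0.0987]
orientation: [[0.982, -0.189, -0.002], [-0.189, -0.982, 0.0], [-0.002, 0.0, -1.0]]
ft_force: [-2.4, -0.5, 2.0]
opening: -0.003
```

```bash
python3 -c "
from h import *
rep('a5')"
```

```text
9.22 [ 0.4798 -0.0247  0.0987] yaw -10.9 z [-0.002  0.    -1.   ] [-2.4  -0.46  1.97] -0.0 [-0.38  0.35  0.41  2.13 -0.21  0.7  -0.01]
[0.0039, 0.001, -0.0014, 0.02, 0.13, 0.0, 0]
ball [270.2 168.2] 0.1034 ang -13.7 q+%90 70.24571702734866
ball [230.3 191.3] 0.1045 ang 76.1 q+%90 70.06403234397918
ball [253.4 231.1] 0.1036 ang 165.7 q+%90 69.65236811876463
```

Emit:
step_arm(moves=[[[0.007,0.0014,0,0,0,-5,0],[0.007,0.0014,0,0,0,-5,0],[0.007,0.0014,0,0,0,-5,0],[0.007,0.0014,0,0,0,-5,0],[0.007,0.0014,0,0,0,-5,0]]])

```text
clock: 9.95
tcp_pos: [0.5144, -0.0325, 0.0987]
orientation: [[0.97, 0.242, -0.002], [0.242, -0.97, -0.0], [-0.002, -0.0, -1.0]]
ft_force: [-1.0, -2.1, -0.7]
opening: -0.002
```

```bash
python3 -c "
from h import *
rep('a6')"
```

```text
9.95 [ 0.5144 -0.0325  0.0987] yaw 14.0 z [-0.002 -0.    -1.   ] [-1.02 -2.09 -0.73] -0.0 [-0.26  0.39  0.3   2.05 -0.17  0.73  0.39]
[0.0028, 0.0021, -0.0014, -0.0, 0.11, -0.0, 0]
ball [255.8 167.5] 0.1046 ang 11.9 q+%90 5.843850080802585
ball [229.5 205.5] 0.1047 ang 101.2 q+%90 5.1639069524647425
```

View pics/a6_s.png

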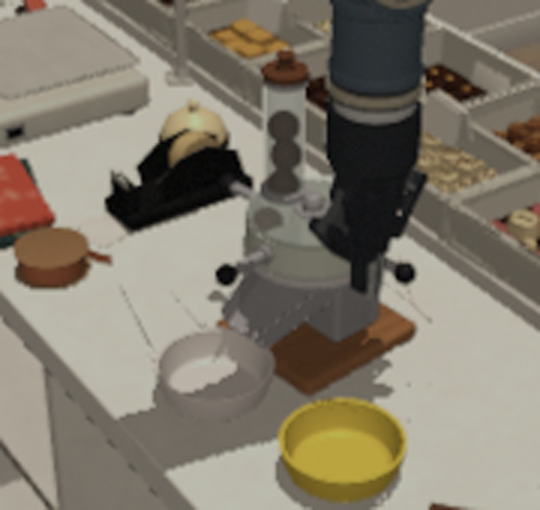

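The wheel is at about 95°, with truffle 1 visible in its pocket at (268,218). Continuing through the first drop.

Emit:
step_arm(moves=[[[0.007,0.0017,0,0,0,-5,0],[0.007,0.0017,0,0,0,-5,0],[0.007,0.0017,0,0,0,-5,0],[0.007,0.0017,0,0,0,-5,0],[0.007,0.0014,0,0,0,-5,0]]])

```text
clock: 10.68
tcp_pos: [0.5496, -0.0252, 0.0989]
orientation: [[0.778, 0.629, -0.001], [0.629, -0.778, 0.0], [-0.001, -0.001, -1.0]]
ft_force: [-1.0, -1.5, -0.6]
opening: -0.003
```

```bash
python3 -c "
from h import *
rep('a7')"
```

```text
10.68 [ 0.5496 -0.0252  0.0989] yaw 39.0 z [-0.001  0.    -1.   ] [-0.98 -1.52 -0.55] -0.0 [-0.18  0.43  0.19  1.97 -0.11  0.76  0.76]
[0.0012, 0.0023, -0.0011, -0.05, 0.05, -0.0, 0]
ball [264.4 170.8] 0.0921 ang -3.8 q+%90 80.15950442198314
ball [242.6 173.4] 0.1045 ang 37.4 q+%90 31.33424654531422
ball [235.2 218.7] 0.104 ang 126.5 q+%90 30.494654898248257
```

View pics/a7_s.png

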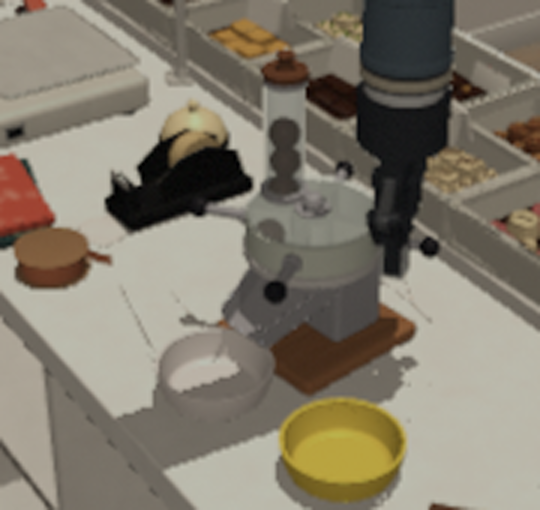

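Emit:
step_arm(moves=[[[0.007,0.0017,0,0,0,-5,0],[0.007,0.0017,0,0,0,-5,0],[0.007,0.0017,0,0,0,-5,0],[0.007,0.0017,0,0,0,-5,0],[0.007,0.0014,0,0,0,-5,0]]])

```text
clock: 11.4
tcp_pos: [0.5783, -0.0047, 0.099]
orientation: [[0.44, 0.898, -0.001], [0.898, -0.44, -0.0], [-0.001, -0.001, -1.0]]
ft_force: [-1.2, -0.0, 0.9]
opening: 0.001
```

```bash
python3 -c "
from h import *
rep('a8')"
```

```text
11.4 [ 0.5783 -0.0047  0.099 ] yaw 63.9 z [-0.001 -0.    -1.   ] [-1.2  -0.05  0.89] 0.0 [-0.13  0.46  0.08  1.9  -0.05  0.79  1.1 ]
[0.0006, 0.0014, -0.001, -0.07, 0.05, -0.0, 0]
ball [233.2 184.3] 0.104 ang 62.8 q+%90 56.797765278060275
ball [246.2 228.2] 0.1036 ang 152.2 q+%90 56.14955632573401
```

View pics/a8_s.png

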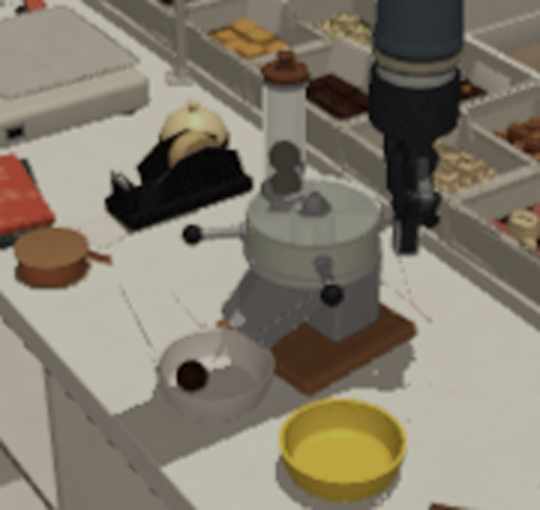

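Truffle 1 lies in the bowl at (191,376) and the column has dropped again, with q at about 146°. Returning for stroke 3.

Emit:
step_arm(moves=[[[-0.006,0,0,0,0,0,0],[-0.002,0,-0.014,0,0,0,0],[0,0,-0.014,0,0,0,0],[0,0,-0.014,0,0,0,0],[0,0,-0.014,0,0,0,0]]])

```text
clock: 12.12
tcp_pos: [0.5759, -0.0116, 0.1568]
orientation: [[0.439, 0.898, 0.001], [0.898, -0.439, 0.0], [0.001, 0.001, -1.0]]
ft_force: [-0.3, 0.4, -0.5]
opening: -0.001
```

Emit:
step_arm(moves=[[[-0.013,-0.005,0,0,0,10,0],[-0.013,-0.005,0,0,0,10,0],[-0.013,-0.005,0,0,0,10,0],[-0.013,-0.005,0,0,0,10,0],[-0.013,-0.005,0,0,0,10,0]]])

```text
clock: 12.75
tcp_pos: [0.5132, -0.0382, 0.156]
orientation: [[0.972, 0.235, 0.001], [0.235, -0.972, 0.0], [0.001, -0.0, -1.0]]
ft_force: [-0.3, 0.0, 0.3]
opening: 0.002
```

Emit:
step_arm(moves=[[[-0.014,-0.0055,0,0,0,10.6,0],[-0.014,-0.0055,0,0,0,10.6,0],[-0.014,-0.0055,0,0,0,10.6,0],[-0.014,-0.0055,0,0,0,10.6,0],[-0.014,-0.0055,0,0,0,10.6,0]]])

```text
clock: 13.38
tcp_pos: [0.4494, -0.0028, 0.156]
orientation: [[0.772, -0.635, 0.001], [-0.635, -0.772, 0.001], [0.0, -0.001, -1.0]]
ft_force: [0.6, 0.7, 0.2]
opening: -0.004
```

```bash
python3 -c "
from h import *
rep('a9')
d=snapshot('wrist');cv2.imwrite('pics/w9.png',d['pixels'][:,:,::-1])
p,y=push(227,.1);print(p,y);plan(p,y,5)"
```

```text
13.38 [ 0.4494 -0.0028  0.156 ] yaw -39.4 z [ 0.001  0.001 -1.   ] [0.57 0.67 0.19] -0.0 [-0.48  0.2   0.45  2.15 -0.12  0.81 -0.65]
[0.0011, -0.003, 0.056, -0.06, -0.0, 0.0, 0]
ball [276.6 170.5] 0.1035 ang -25.8 q+%90 58.18796569745774
ball [232.9 184.5] 0.1048 ang 63.4 q+%90 57.3731544359073
ball [294.5 213.8] 0.1124 ang -113.4 q+%90 60.51960614997169
ball [246.6 228.4] 0.1035 ang 152.9 q+%90 56.89700109505867
[0.44936073 0.00302203 0.1       ] 317
[-0.0008, -0.0008, 0.0112, -0.01, -0.0, 0.84, 0]
[-0.0008, -0.0008, 0.0112, -0.01, -0.0, 0.84, 0]
[-0.0008, -0.0008, 0.0112, -0.01, -0.0, 0.84, 0]
[-0.0008, -0.0008, 0.0112, -0.01, -0.0, 0.84, 0]
[-0.0008, -0.0008, 0.0112, -0.01, -0.0, 0.84, 0]
```

View pics/w9.png

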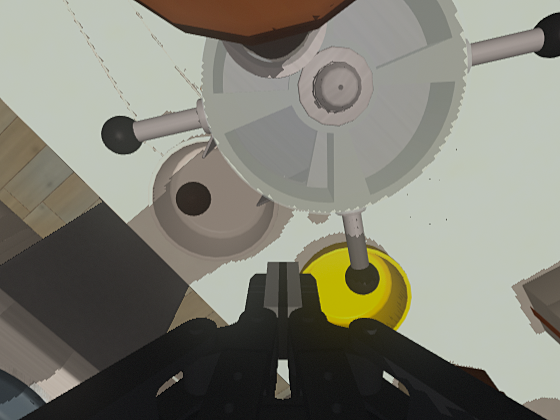

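The wrist view shows truffle 1 in the bowl at (193,198), and a clear gap beside the arm at (355,245). Descending and pushing.

Emit:
step_arm(moves=[[[0,-0.001,0.012,0,0,0,0],[0,-0.001,0.012,0,0,0,0],[0,0,0.012,0,0,0,0],[0,0,0.011,0,0,0,0],[0,0,0.009,0,0,0,0]]])

```text
clock: 14.15
tcp_pos: [0.4507, -0.0018, 0.0983]
orientation: [[0.776, -0.63, -0.001], [-0.63, -0.776, -0.0], [-0.001, 0.001, -1.0]]
ft_force: [-0.8, 0.2, 0.0]
opening: 0.002
```

Emit:
step_arm(moves=[[[0.007,0.001,0,0,0,-5,0],[0.007,0.0014,0,0,0,-5,0],[0.007,0.0014,0,0,0,-5,0],[0.007,0.0014,0,0,0,-5,0],[0.007,0.0014,0,0,0,-5,0]]])

```text
clock: 14.78
tcp_pos: [0.4776, -0.0243, 0.0988]
orientation: [[0.971, -0.24, -0.002], [-0.24, -0.971, 0.0], [-0.002, -0.0, -1.0]]
ft_force: [-1.1, 0.3, 1.2]
opening: -0.001
```

Emit:
step_arm(moves=[[[0.007,0.0014,0,0,0,-5,0],[0.007,0.0014,0,0,0,-5,0],[0.007,0.0014,0,0,0,-5,0],[0.007,0.0014,0,0,0,-5,0],[0.007,0.0014,0,0,0,-5,0]]])

```text
clock: 15.4
tcp_pos: [0.5115, -0.0341, 0.0985]
orientation: [[0.981, 0.192, -0.002], [0.192, -0.981, -0.0], [-0.002, -0.0, -1.0]]
ft_force: [-1.9, -0.9, -0.7]
opening: 0.001
```

```bash
python3 -c "
from h import *
rep('b1')"
```

```text
15.4 [ 0.5115 -0.0341  0.0985] yaw 11.1 z [-0.002 -0.    -1.   ] [-1.92 -0.88 -0.66] 0.0 [-0.18  0.38  0.21  2.05 -0.11  0.73  0.29]
[0.0021, 0.0001, -0.0015, -0.02, 0.13, -0.0, 0]
ball [257.1 167.4] 0.1043 ang 9.7 q+%90 3.696279999375368
ball [229.3 204.1] 0.1047 ang 98.7 q+%90 2.6432698086193653
```

View pics/b1_s.png

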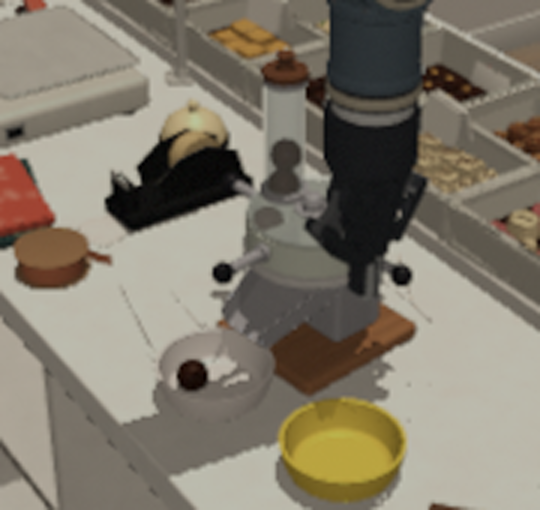

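The wheel is at about 183°, with truffle 2 in its pocket at (268,218). The next call takes it to about 208°.

Emit:
step_arm(moves=[[[0.007,0.0014,0,0,0,-5,0],[0.007,0.0014,0,0,0,-5,0],[0.007,0.0014,0,0,0,-5,0],[0.007,0.0014,0,0,0,-5,0],[0.007,0.0014,0,0,0,-5,0]]])

```text
clock: 16.12
tcp_pos: [0.5469, -0.0282, 0.0988]
orientation: [[0.809, 0.588, -0.001], [0.588, -0.809, -0.0], [-0.001, -0.0, -1.0]]
ft_force: [-0.4, -1.7, -0.4]
opening: -0.004
```

```bash
python3 -c "
from h import *
rep('b2')"
```

```text
16.12 [ 0.5469 -0.0282  0.0988] yaw 36.0 z [-0.001 -0.    -1.   ] [-0.37 -1.68 -0.43] -0.0 [-0.11  0.42  0.1   1.97 -0.06  0.76  0.66]
[0.0012, 0.0005, -0.0012, -0.01, 0.06, -0.0, 0]
ball [243.8 172.5] 0.1048 ang 34.8 q+%90 28.758385940955865
ball [234.4 217.4] 0.104 ang 123.8 q+%90 27.784774296655513
```

View pics/b2_s.png

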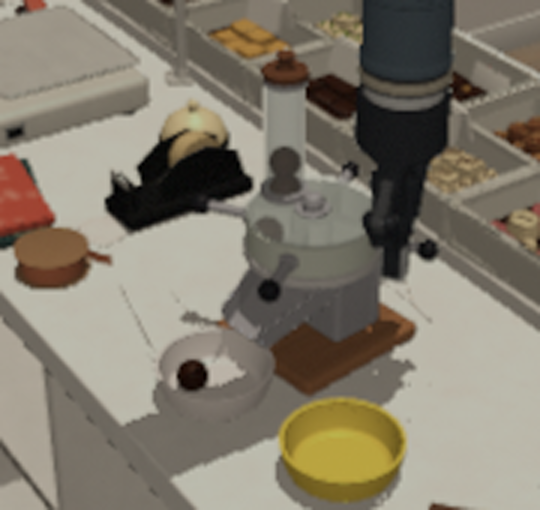

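The wheel is at 208° with truffle 2 still in its pocket at (270,232). I'll push about 20° more.

Emit:
step_arm(moves=[[[0.006,0.0013,0,0,0,-4,0],[0.006,0.0013,0,0,0,-4,0],[0.006,0.0013,0,0,0,-4,0],[0.006,0.0013,0,0,0,-4,0],[0,0,0,0,0,0,0]]])

```text
clock: 16.85
tcp_pos: [0.5684, -0.0152, 0.0991]
orientation: [[0.618, 0.786, -0.0], [0.786, -0.618, 0.0], [0.0, -0.0, -1.0]]
ft_force: [-0.4, -0.0, -0.5]
opening: 0.0
```

```bash
python3 -c "
from h import *
rep('b3')"
```

```text
16.85 [ 0.5684 -0.0152  0.0991] yaw 51.8 z [-0.  0. -1.] [-0.4  -0.05 -0.45] 0.0 [-0.07  0.45  0.03  1.92 -0.02  0.78  0.88]
[-0.0017, 0.0002, -0.0009, -0.02, -0.02, 0.0, 0]
ball [260.6 165.7] 0.1088 ang 3.4 q+%90 87.38790210903345
ball [236.3 179.4] 0.1047 ang 52.6 q+%90 46.57632785182345
ball [241.3 224.9] 0.1035 ang 141.8 q+%90 45.79603752207021
```

View pics/b3_s.png

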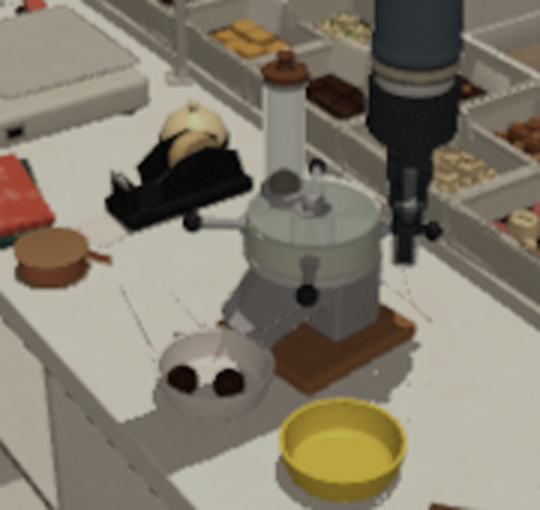

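Both truffles are in the bowl at (183,379) and (228,382), with q at about 226°. I'll back off and lift clear, to the -y side.

Emit:
step_arm(moves=[[[-0.007,0,0,0,0,0,0],[-0.004,0,-0.012,0,0,0,0],[0,0,-0.03,0,0,0,0],[0,0,-0.04,0,0,0,0],[0,0,-0.04,0,0,0,0]]])

```text
clock: 17.58
tcp_pos: [0.5615, -0.0247, 0.2234]
orientation: [[0.617, 0.787, 0.001], [0.787, -0.617, 0.0], [0.001, 0.001, -1.0]]
ft_force: [0.8, -1.1, 0.3]
opening: -0.001
```

Emit:
step_arm(moves=[[[-0.02,0.02,-0.02,0,0,0,0],[-0.02,0.02,-0.02,0,0,0,0],[-0.02,0.02,0,0,0,0,0],[0,0,0,0,0,0,0],[0,0,0,0,0,0,0]]])

```text
clock: 18.2
tcp_pos: [0.5717, -0.1075, 0.2615]
orientation: [[0.616, 0.788, -0.0], [0.788, -0.616, 0.001], [0.001, -0.001, -1.0]]
ft_force: [-0.4, -0.1, -0.1]
opening: -0.0
```

Emit:
step_arm(moves=[[[0,0,0,0,0,0,0],[0,0,0,0,0,0,0],[0,0,0,0,0,0,0],[0,0,0,0,0,0,0],[0,0,0,0,0,0,0]]])

```text
clock: 18.82
tcp_pos: [0.572, -0.1084, 0.2612]
orientation: [[0.616, 0.787, -0.0], [0.787, -0.616, 0.0], [0.0, -0.0, -1.0]]
ft_force: [-0.1, -0.5, -0.0]
opening: 0.002
```

```bash
python3 -c "
from h import *
rep('c1')"
```

```text
18.82 [ 0.572  -0.1084  0.2612] yaw 51.9 z [-0.  0. -1.] [-0.08 -0.49 -0.02] 0.0 [ 0.05  0.29  0.08  1.73 -0.03  1.12  1.05]
[0.0697, -0.06, 0.1613, -0.01, -0.0, 0.0, 0]
ball [281.9 174.3] 0.1022 ang -37.3 q+%90 46.65116409629733
ball [236.3 179.4] 0.1047 ang 52.6 q+%90 46.57632785182345
ball [287.6 219.6] 0.1031 ang -127.8 q+%90 46.18261800297705
ball [241.2 224.8] 0.1036 ang 141.6 q+%90 45.50526534354037
```

View pics/c1_s.png

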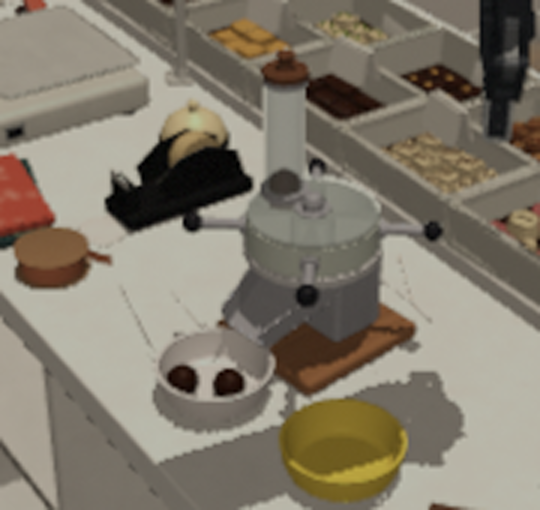

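View pics/c1_t.png

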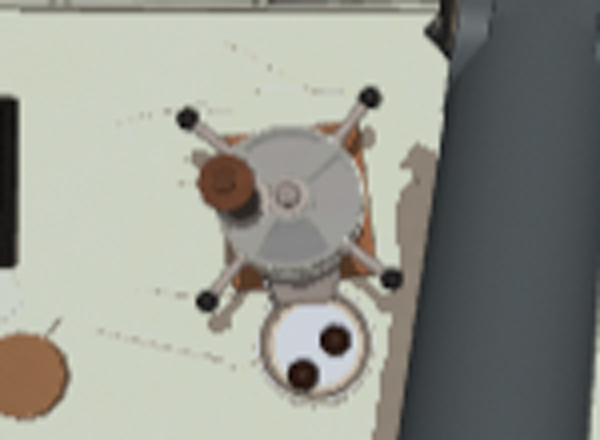

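The top view shows two truffles in the bowl, at (335,340) and (302,375). They are at the same scene pixels as before, so they are at rest. The wheel is steady at about 226°, the arm is clear and the bowl hasn't moved.

```bash
python3 -c "
from h import *
print(bot.job_done())"
```

```text
the job is handed in; nothing more can be done
None
```

I served two truffles into the white bowl and handed the job in at about 19 s of the 61 s allowed. No verdict is reported back.

- **How:** I pushed the wheel anticlockwise in three gentle strokes with the shut fingers, to about 226° (3.95 rad). The first truffle was in the bowl by about 146°, while the others were still in the dispenser. The second was in by about 226°, short of the 4.9 rad at which a third would drop. Wrist force read at most about 3 N at the end of each move.
- **Last checks:**
    - Both truffles lie still in the bowl, and the bowl shows no visible shift.
    - The wheel angle was the same before and after I lifted away.
    - The arm stands clear, with wrist force near zero.
    - One truffle is visible at the foot of the magazine. The fourth isn't directly visible in the last pictures; I take it to be in the wheel.
- **Disagreement:** the wrist camera's first fix of the axle was about 5 mm off the top camera's, probably because the arm was still settling. I used the top camera's fix, and the wheel angles seen in the pictures matched the finger's motion to within a few degrees.

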